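# Release the tab-lock dial and open the hook cover of a sewing-machine bed

### The job

Open up the sewing-machine bed for service: gently pinch the two spring tabs of the grey dial together, turn the dial counter-clockwise (seen from above) until you feel its end stop, without wrenching it, and let go so that both tabs spring out and lock it there. Then take the metal hook cover by its fin and slide it fully open towards the robot's side, without forcing or banging it. Leave the loose parts and tools lying where they are.

Things in the scene. Friction and masses are not known exactly. Their poses are not given: they have to be found in the camera images.
- bed_unit: White plastic bed unit of a sewing machine: fixed block 190 (own x) x 310 (y) x 60 mm high on a 3 mm mat. Origin: centre of its underside; z up, -x towards the robot's side. Dial axis at own (0, -55) mm, cover's fin at (40, 62) mm when shut. A plain thumb wheel 26 mm across at (62, -128) and a steel stud at (-70, -130) take no part.
- lock_plate: Fixed aluminium disc under the dial, 72 mm across, 3 mm thick; carries the hidden lock notches and stops of the dial, and a small steel block that is the cover's end stop. Origin on the dial's axis at the disc's underside, on the bed unit's top; axes as the bed unit's.
- dial: Tab-lock dial: grey core 30 mm across, 46 mm high, on a flange 66 mm across and 6 mm high, from which a flat tongue (10 mm wide, 6 mm high) reaches to 60 mm from the axis. Origin on the turning axis at its underside, 63 mm above the bed unit's underside; z up the axis, own +y along the tongue, own x through the two tabs. Turns with the dial.
- dial_grip (a point): Point on the dial's axis between the tabs, 34 mm above the dial's underside: the height at which to pinch. Turning takes about 0.1 N m with the tabs pressed in; 0.3 to 0.4 N m against it means a stop or the lock; over about 0.6 N m is wrenching.
- dial_turn (a joint): Turn of the dial, rad: 0 locked shut (tongue along the bed's +y, blocking the cover; about 0.04 play), growing counter-clockwise from above. The open stop differs from machine to machine, between 0.80 and 1.31, and must be felt. The open notch lies at the stop: tabs let go within 0.03 rad of it spring out and lock; let go earlier they stay held in by a rim.
- tab_a: Release tab: upright grey paddle 20 mm wide (dial's y), 36 high, 5 thick. Origin: middle of its outer face, 28 mm from the axis when out, 28 mm above the dial's underside; own +x outwards. Slides inwards up to 7 mm against a spring (2 N when out, +1.2 N per mm); pressed 4 mm or more it is free of the lock. Width over both tabs: 56 mm out, 48 just free, 42 bottomed. Over 80 N breaks it.
- tab_b: The other release tab, the same, on the opposite side of the axis. Both must be pressed in at once before the dial turns, so the pinch has to be centred on the axis to about 1 mm.
- cover_slide (a joint): Opening of the hook cover, m: 0 shut, 0.060 fully open at its end stop; moves along the bed unit's own -x. Blocked by the dial's tongue until the dial has turned about 0.7 rad. Friction about 2.5 N; over 40 N on its end stop or the tongue is forcing.
- cover: Aluminium hook cover: plate 80 (x) x 86 (y) x 4 mm on the bed unit's top, with a small lug near the dial and an upright grip fin. Axes as the bed unit's; origin at the bed unit's own (40, 0, 60) mm when shut.
- cover_grip (a point): On the cover's upright grey fin, 12 mm thick (bed unit's x), 44 mm long (y), 38 mm high: the point in the middle of the fin, 24 mm above its foot, 28 mm above the bed unit's top. Moves with the cover.
- screwdriver: red-handled screwdriver, 190 mm, lying on the mat (bystander). Origin at the centre of its underside; not to be disturbed.
- screw_cup: small steel bowl, 76 mm across, 32 mm high (bystander). Origin at the centre of its underside; not to be disturbed.
- thread_spool: spool of thread, 36 mm across, 54 mm high (bystander). Origin at the centre of its underside; not to be disturbed.
- bobbin: steel bobbin, 21 mm across, 11.5 mm high, on the bed unit's far left corner (bystander). Origin at the centre of its underside; not to be disturbed.
- wrench: wrench, 150 mm, on the mat (bystander). Origin at the centre of its underside; not to be disturbed.
- motor: small motor, 95 mm long, 56 mm high, on the mat (bystander). Origin at the centre of its underside; not to be disturbed.
- end_cap: open white plastic end cap, 100 x 70 x 35 mm (bystander). Origin at the centre of its underside; not to be disturbed.

How it is judged:
By the outcome, as a careful person would: the job done as asked, in the order asked, and still so for the second after the job is handed in, with the robot touching nothing.
It also fails if it takes over 64 s, if anything falls off the work surface, if the arm or the gripper's body presses on something with over 40 N, if the wrist force passes 120 N, or if a joint passes its speed limit or range.

### The arm

A 7-joint arm with a two-finger parallel gripper is mounted at the origin on the work surface. World frame = base frame: x ahead of the robot, y to its left, z up, the work surface at z = 0. Lengths are in m, angles in rad, forces in N, time in s.
With the tool pointing down it reaches from about 0.35 to 0.9 m from the base axis. Payload 19.9 kg.
Tool frame: the origin (TCP) lies between the finger pads; the fingertips stand 19 mm ahead of it and the grasp point (between the pads) is the TCP; z points along the fingers, y is the line along which they close (so a half turn about z gives the same grasp; the last joint's range is limited). The gripper opens to 94 mm and grips with 3 to 60 N. Pads are 16 mm wide; open, the fingers measure 119 mm over their backs; the gripper's body (75 mm by 177 mm) begins 78 mm behind the grasp point.
Start: joints at [-0.042, 0.417, -0.01, 1.614, 0.005, 1.111, -0.053], TCP at [0.625, 0, 0.224] pointing down, gripper open.
Joint ranges: [-2.81, 2.81], [-0.39, 2.02], [-1.27, 1.25], [0.06, 2.57], [-1.19, 4.33], [0.19, 2], [-2.82, 2.82]. Speed limits (rad/s): [1.89, 1.89, 2.39, 2.39, 3.01, 3.01, 3.01].

### API

Orientations are given as a 3x3 rotation matrix whose columns are the frame's x, y, z axes.
In Python, from rig import robot gives the robot as it stands. Calls block until the motion is done:
- robot.move_ptp(position, orientation): joint-space move of the TCP to a pose.
- robot.move_linear(position, velocity=0.15, frame=None, threshold=None): straight line of the TCP; frame=None keeps the orientation; velocity is the mean speed in m/s. With threshold (N) it stops when the force on the tool has changed by that much, and returns True; else False.
- robot.goto_joints(angles): joint-space move.
- robot.gripper_to(opening): finger opening in m; the grip force is fixed at half the most; returns when the fingers have stopped.
- robot.pause(seconds).
- robot.ik(position, orientation): joint angles nearest the present ones, or None.
- robot.get_state(): the state.
- robot.grab_frame(name): name is "scene" or "side" or "wrist"; returns the picture (480x640x3 uint8, red, green, blue); there is no depth.
- robot.camera_info(name): a dict with "fx", "fy", "cx", "cy" (pixels), "rvec" (rotation vector, rad) and "tvec" (3), from world to camera coordinates, as OpenCV has them. Camera axes: x right, y down, z forward; pixel columns grow to the right and rows downward; lengths in m; the calibration is good to about 2 mm. A picture is of the moment at which its call begins: read the wrist's pose just before it. camera_info takes no time and is no camera call; for the wrist camera it gives the pose at the moment of the call.
A pose or a line that the arm cannot do raises robot.PlanningError and nothing moves.
- robot.sign_off(): hands the job in; it is judged then, once.
The state is a dict: "time": time; "qpos": joint angles; "joint_vel": joint speeds; "effort": joint torques, N m; "ee_pos": TCP position; "tool_rot": TCP orientation; "force": force on the tool from outside, world axes, zero at the start; "moment": the same for the moment, N m; "opening": finger opening in m; "grasp_force": force on a finger pad.
Only numpy, scipy, OpenCV 4.12 (cv2) and the standard library are available. Lean on these libraries where they do the work, as an engineer would, in place of code of your own. Each camera call takes 0.05 s, during which the arm holds its last target. There are 200 camera calls.

## Working session

There is one attempt and no reset: what is moved stays moved. The work goes in short steps, each a Python script; the robot and the scene stay as the last script left them, time stands still between calls to the robot, and variables do not carry over. Pictures are saved under pics/ and viewed, at most 10 in all, crops included, and the job is handed in when it is done.

```bash
ls; mkdir -p pics
python3 - <<'E'
from rig import robot
import cv2,numpy as np
for n in ["scene","side","wrist"]:
    f=robot.grab_frame(n); cv2.imwrite(f"pics/{n}0.png",f[:,:,::-1])
    c=robot.camera_info(n); R=cv2.Rodrigues(np.array(c["rvec"]))[0]
    print(n,c["fx"],c["cx"],c["cy"],"pos",-R.T@np.array(c["tvec"]),"fwd",R[2])
s=robot.get_state();print(s)
E
```

```text
pics
scene 470.10730978106676 323.317091486329 238.14468942765856 pos [0.90180933 0.60112097 0.61997858] fwd [-0.43512172 -0.67772647 -0.59275283]
side 501.8150182986129 323.6553220424003 244.5327624735265 pos [0.31215669 0.53921264 0.82317938] fwd [ 0.26284529 -0.58250056 -0.76915893]
wrist 365.22993475032814 321.53459525416 232.26060701701235 pos [0.62517296 0.08317237 0.38350308] fwd [-0.00104929 -0.28533473 -0.95842735]
{'time': 0.15, 'qpos': array([-0.04152896,  0.4178528 , -0.01030675,  1.61401056,  0.004693  ,
        1.11070172, -0.05301535]), 'joint_vel': array([ 1.24100851e-03, -2.18784873e-03,  5.76547806e-04, -1.86178536e-03,
       -7.48679331e-04,  8.72516365e-06,  4.49758879e-05]), 'effort': array([ 7.99236568e-04, -8.51532197e+01,  6.39362633e-01, -4.26137459e+01,
       -4.88919730e-02,  1.71691604e-02,  1.51774425e-04]), 'ee_pos': array([6.24735698e-01, 1.52919986e-05, 2.23969665e-01]), 'tool_rot': array([[-2.15069216e-05,  9.99999552e-01, -9.45954747e-04],
       [ 9.99999997e-01,  2.14399225e-05, -7.08370095e-05],
       [-7.08166966e-05, -9.45956267e-04, -9.99999550e-01]]), 'force': array([ 0.81316143,  0.76045441, -0.0994831 ]), 'moment': array([-0.00733155,  0.0053594 ,  0.04040112]), 'grasp_force': 0.0, 'opening': 0.09386414206395495}
```

View pics/side0.png

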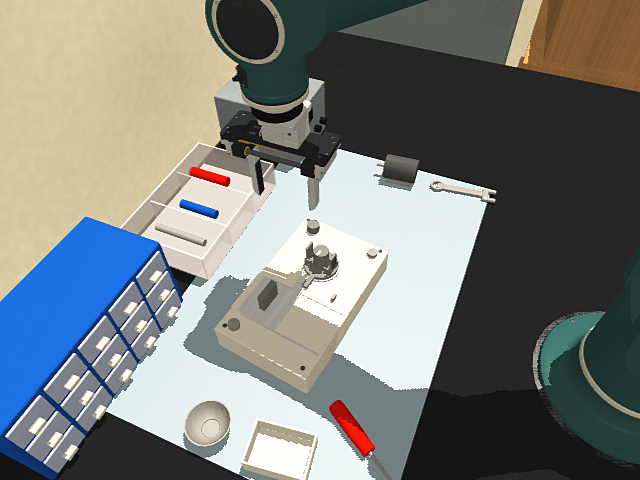

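View pics/wrist0.png

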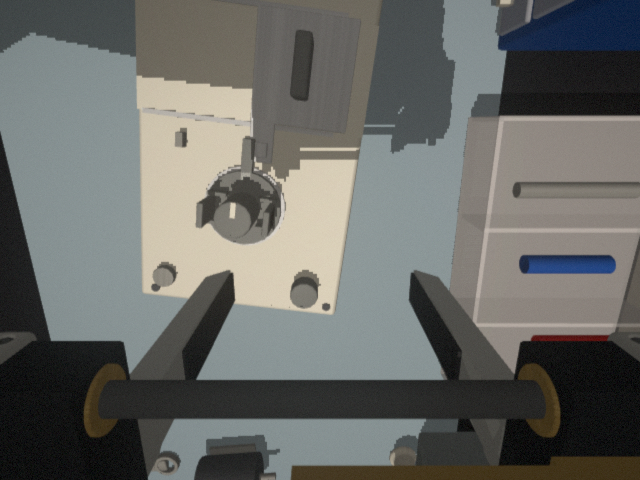

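View pics/scene0.png

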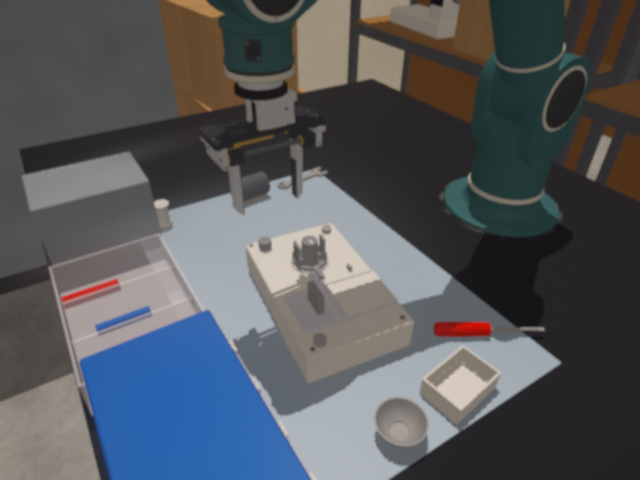

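The three pictures show:

- **Wrist view:** bed front corners at about (143,292) and (335,313), dial core top at about (233,218), tabs at x≈202 and 268, fin top at about (302,65).
- **Side view:** the fin is at (267,292) and the dial at (320,250), with the tongue pointing towards the cover.
- **Scene view:** the dial is at (310,245) and the fin at (316,296). The bystanders are well clear of the dial and cover.

```bash
cat > h.py <<'E'
from rig import robot
import cv2, numpy as np
def cam(n):
    c=robot.camera_info(n); R=cv2.Rodrigues(np.array(c["rvec"]))[0]; t=np.array(c["tvec"])
    K=np.array([[c["fx"],0,c["cx"]],[0,c["fy"],c["cy"]],[0,0,1]]); return K,R,t
def ray(C,px,z):
    K,R,t=C; o=-R.T@t; d=R.T@np.linalg.inv(K)@[px[0],px[1],1.]; return o+d*(z-o[2])/d[2]
def down(a):   # tool down, closing axis y at angle a from world x
    y=np.array([np.cos(a),np.sin(a),0]); z=np.array([0,0,-1.]); return np.c_[np.cross(y,z),y,z]
def bed(o,a,p): # bed-frame point -> world (o: bed origin xy)
    c,s=np.cos(a),np.sin(a); return np.array(o)+[c*p[0]-s*p[1],s*p[0]+c*p[1]]
E
python3 - <<'E'
from h import *
C=cam("wrist")
print(down(0).round(2).tolist())
P={}
for n,px,z in [("fl",(143,292),.063),("fr",(335,313),.063),("core",(233,218),.112),("fin",(302,65),.105),("wheel",(304,283),.075),
  ("tabL",(200,207),.112),("tabR",(265,212),.112)]:
    P[n]=ray(C,px,z); print(n,P[n].round(4))
e=P["fr"]-P["fl"]; a=np.arctan2(e[1],e[0]); print("width",np.hypot(*e[:2]),"yaw",a)
m=(P["fr"]+P["fl"])[:2]/2; o=bed(m,a,(0,.155))
print("bed o",o,"dial pred",bed(o,a,(0,-.055)),"fin pred",bed(o,a,(.040,.062)))
d=P["fin"]-P["core"]; print("core-fin dist",np.hypot(*d[:2]),"exp",np.hypot(.04,.117),"yaw from it",np.arctan2(d[1],d[0])-np.arctan2(.117,.04))
E
```

```text
[[-0.0, 1.0, 0.0], [1.0, 0.0, 0.0], [0.0, 0.0, -1.0]]
fl [ 0.4529 -0.0723  0.063 ]
fr [ 0.638  -0.0948  0.063 ]
core [0.557  0.0138 0.112 ]
fin [0.6112 0.1225 0.105 ]
wheel [ 0.6087 -0.0573  0.075 ]
tabL [0.5325 0.0224 0.112 ]
tabR [0.5817 0.0185 0.112 ]
width 0.18648279728483927 yaw -0.12122509758893062
bed o [0.56417623 0.07032989] dial pred [0.55752516 0.01573353] fin pred [0.61138024 0.12703775]
core-fin dist 0.12148266433973127 exp 0.12364869590901476 yaw from it -0.1335104019291058
```

Run:
```python
from h import *
a=-.127
robot.move_ptp([.557,.015,.20],down(a)); robot.gripper_to(.075)
C=cam("wrist"); f=robot.grab_frame("wrist"); np.savez("w1.npz",K=C[0],R=C[1],t=C[2]); cv2.imwrite("pics/w1.png",f[:,:,::-1])
K,R,t=C; q=K@(R@np.array([.557,.015,.112])+t); print(q[:2]/q[2]); s=robot.get_state(); print(s["time"],s["force"],s["moment"],s["ee_pos"],s["qpos"])
```

```text
[320.96327524 245.00001325]
1.1167 [-0.3876582 -0.1299    -0.087731 ] [ 0.01729358  0.06954369 -0.0339949 ] [0.557097   0.01495772 0.19996153] [-8.38360109e-02  3.22333983e-01  2.17453474e-03  1.81065909e+00
 -8.04414478e-04  1.00864865e+00 -2.08361401e-01]
```

View pics/w1.png

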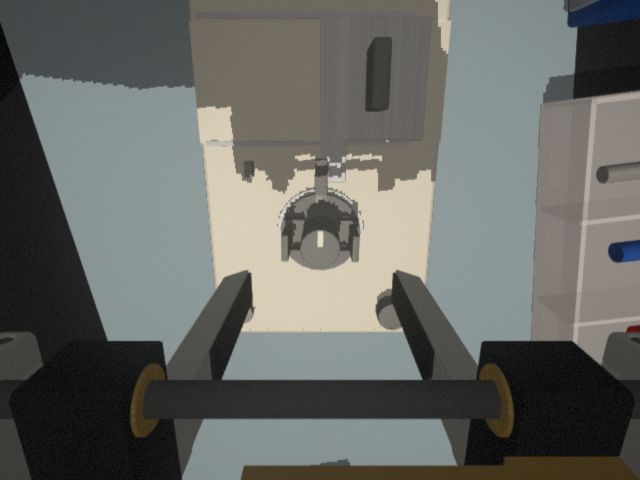

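The dial sits centred under the gripper: core top at about (320,248), tabs at columns 282–292 and 348–358. The bed's front edge is level in the picture, so the yaw of -0.127 holds. Next I descend, pinch lightly and centre by force.

Run:
```python
from h import *
a=-.127; n=bed((0,0),a,(1,0)); t=bed((0,0),a,(0,1))
xy=np.array([.557,.015])-n*.0005-t*.0018
def st(l):
    robot.pause(.15); F=[];M=[]
    for _ in range(5):
        s=robot.get_state(); F.append(s["force"]); M.append(s["moment"]); robot.pause(.02)
    F=np.mean(F,0); M=np.mean(M,0)
    print(l,"t%.2f"%s["time"],"open %.4f g %.1f"%(s["opening"],s["grasp_force"]),"Fn %.2f Ft %.2f Fz %.2f"%(F[:2]@n,F[:2]@t,F[2]),"M",M.round(3),"pos",s["ee_pos"].round(4)); return s
print(robot.move_linear([*xy,.13],velocity=.1,threshold=10), robot.move_linear([*xy,.100],velocity=.06,threshold=8)); st("down")
for o in (.060,.055,.052,.049): 
    robot.gripper_to(o); st(o)
```

```text
False False
down t2.83 open 0.0752 g 0.0 Fn 0.18 Ft -0.08 Fz -0.08 M [0.006 0.013 0.013] pos [0.5564 0.0133 0.1003]
0.06 t3.53 open 0.0598 g 0.0 Fn 0.18 Ft 0.28 Fz 0.12 M [ 0.013  0.019 -0.012] pos [0.5563 0.0133 0.1   ]
0.055 t4.09 open 0.0552 g 2.6 Fn -1.09 Ft -0.11 Fz 0.05 M [ 0.016  0.337 -0.027] pos [0.5563 0.0133 0.1   ]
0.052 t4.61 open 0.0522 g 4.4 Fn -1.36 Ft -0.25 Fz -0.19 M [-0.006  0.361 -0.025] pos [0.5562 0.0133 0.1   ]
0.049 t5.12 open 0.0491 g 6.2 Fn -1.00 Ft 0.03 Fz -0.36 M [-0.043  0.367  0.013] pos [0.5563 0.0133 0.1   ]
```

```bash
cat >> h.py <<'E'
def st(l,a=-.127):
    n=bed((0,0),a,(1,0)); t=bed((0,0),a,(0,1)); robot.pause(.1); F=[];M=[]
    for _ in range(5):
        s=robot.get_state(); F.append(s["force"]); M.append(s["moment"]); robot.pause(.01)
    F=np.mean(F,0); M=np.mean(M,0)
    y=s["tool_rot"][:,1]
    print(l,"t%.2f"%s["time"],"open %.4f g %.1f"%(s["opening"],s["grasp_force"]),"Fn %.2f Ft %.2f Fz %.2f"%(F[:2]@n,F[:2]@t,F[2]),"M",M.round(3),"ang %.3f"%(np.arctan2(y[1],y[0])),"pos",s["ee_pos"].round(4)); return F,M,s
E
python3 - <<'E'
from h import *
a=-.127; n=bed((0,0),a,(1,0)); t=bed((0,0),a,(0,1))
xy=np.array([.557,.015])-n*.00095-t*.0018
robot.move_linear([*xy,.100],velocity=.02); st("c")
robot.gripper_to(.044); st(.044)
robot.move_linear([*xy,.100],velocity=.05,frame=down(a+.03)); st("turn .03",a+.03)
robot.move_linear([*xy,.100],velocity=.05,frame=down(a+.10)); st("turn .10",a+.10)
E
```

```text
c t5.53 open 0.0492 g 6.2 Fn -0.32 Ft -0.44 Fz -1.18 M [-0.043  0.129  0.006] ang -0.127 pos [0.5559 0.0133 0.1   ]
0.044 t5.99 open 0.0441 g 9.1 Fn -0.27 Ft 0.04 Fz -1.51 M [-0.042  0.11   0.057] ang -0.127 pos [0.5558 0.0133 0.1   ]
turn .03 t6.38 open 0.0441 g 9.1 Fn -0.45 Ft 0.12 Fz -1.49 M [-0.031  0.11   0.087] ang -0.098 pos [0.5558 0.0134 0.1   ]
turn .10 t6.78 open 0.0442 g 9.1 Fn -0.38 Ft 0.01 Fz -1.30 M [0.005 0.113 0.091] ang -0.029 pos [0.5558 0.0133 0.1   ]
```

Run:
```python
from h import *
a=-.127; n=bed((0,0),a,(1,0)); t=bed((0,0),a,(0,1))
xy=np.array([.557,.015])-n*.00105-t*.0018
robot.gripper_to(.040); st("tight",a+.1)
q=.1
while q<1.36:
    q+=.08 if q<.66 else .015
    robot.move_linear([*xy,.100],velocity=.05,frame=down(a+q))
    F,M,s=st("q%.3f"%q,a+q)
    if abs(M[2])>.24 or np.hypot(*F[:2])>8: break
np.save("q.npy",q)
f=robot.grab_frame("side"); cv2.imwrite("pics/s1.png",cv2.resize(f[180:380,200:420,::-1],None,fx=2.5,fy=2.5))
```

```text
tight t7.15 open 0.0417 g 29.9 Fn -2.62 Ft -0.22 Fz 0.40 M [ 0.018  0.641 -0.097] ang -0.027 pos [0.5557 0.0134 0.1   ]
q0.180 t7.54 open 0.0416 g 29.9 Fn -3.06 Ft 0.48 Fz -0.01 M [0.01  0.841 0.068] ang 0.051 pos [0.5556 0.0133 0.1   ]
q0.260 t7.93 open 0.0415 g 29.9 Fn -4.51 Ft 0.63 Fz 1.86 M [0.01  1.232 0.083] ang 0.131 pos [0.5556 0.0134 0.1   ]
q0.340 t8.32 open 0.0412 g 29.9 Fn -5.30 Ft 0.86 Fz 2.23 M [-0.008  1.377  0.11 ] ang 0.212 pos [0.5555 0.0133 0.1   ]
q0.420 t8.72 open 0.0414 g 29.9 Fn -5.86 Ft 1.49 Fz 2.71 M [-0.044  1.483  0.074] ang 0.291 pos [0.5555 0.0133 0.0999]
q0.500 t9.11 open 0.0414 g 29.9 Fn -5.87 Ft 2.05 Fz 3.50 M [-0.074  1.573  0.099] ang 0.372 pos [0.5554 0.0133 0.0999]
q0.580 t9.50 open 0.0412 g 29.9 Fn -6.18 Ft 2.32 Fz 3.65 M [-0.143  1.71   0.104] ang 0.452 pos [0.5554 0.0133 0.1   ]
q0.660 t9.89 open 0.0412 g 29.9 Fn -6.85 Ft 2.76 Fz 3.97 M [-0.143  1.783  0.083] ang 0.532 pos [0.5553 0.0132 0.0999]
q0.740 t10.28 open 0.0415 g 29.9 Fn -6.96 Ft 3.67 Fz 4.27 M [-0.188  1.889  0.102] ang 0.611 pos [0.5552 0.0132 0.0999]
q0.755 t10.68 open 0.0418 g 29.9 Fn -6.47 Ft 3.95 Fz 4.53 M [-0.206  1.882  0.018] ang 0.626 pos [0.5553 0.0132 0.1   ]
q0.770 t11.07 open 0.0412 g 29.9 Fn -6.92 Ft 4.14 Fz 4.56 M [-0.218  1.904  0.031] ang 0.641 pos [0.5552 0.0132 0.0999]
```

View pics/s1.png

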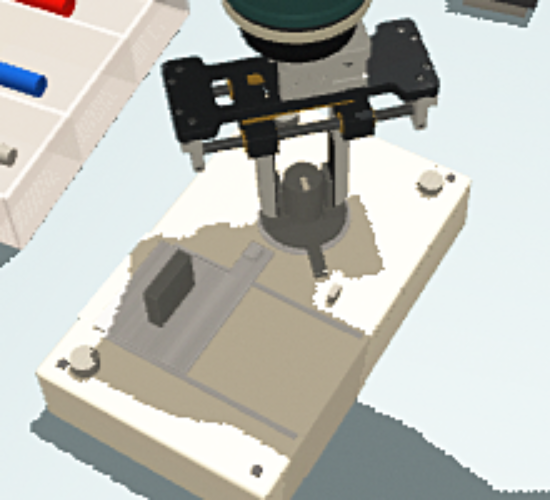

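The side view shows the tongue swung with the dial, so nothing is slipping, and it is already clear of the cover's lug. There is about 8 N of sideways load towards world -x, so I shift the grip to relieve it and carry on to the stop.

Run:
```python
from h import *
a=-.127; n=bed((0,0),a,(1,0)); t=bed((0,0),a,(0,1))
xy=np.array([.557,.015])-n*.00105-t*.0018-[.0006,0]
q=float(np.load("q.npy"))
robot.move_linear([*xy,.100],velocity=.02,frame=down(a+q)); st("recentre",a+q)
while q<1.36:
    q+=.015
    robot.move_linear([*xy,.100],velocity=.05,frame=down(a+q))
    F,M,s=st("q%.3f"%q,a+q)
    if abs(M[2])>.2 or np.hypot(*F[:2])>9: break
np.save("q.npy",q)
```

```text
recentre t11.51 open 0.0411 g 29.9 Fn -4.29 Ft 1.40 Fz 0.59 M [-0.401  0.953 -0.019] ang 0.642 pos [0.5551 0.0132 0.1   ]
q0.785 t11.90 open 0.0415 g 29.9 Fn -4.52 Ft 0.75 Fz 0.39 M [-0.634  0.923  0.036] ang 0.658 pos [0.5551 0.0132 0.1   ]
q0.800 t12.29 open 0.0412 g 29.9 Fn -5.10 Ft 0.16 Fz 0.87 M [-0.829  0.971  0.053] ang 0.673 pos [0.5551 0.0132 0.1   ]
q0.815 t12.68 open 0.0415 g 29.9 Fn -5.42 Ft 0.11 Fz 0.37 M [-0.848  0.99   0.018] ang 0.688 pos [0.5551 0.0132 0.1   ]
q0.830 t13.07 open 0.0413 g 29.9 Fn -5.49 Ft -0.07 Fz 0.56 M [-0.855  0.999  0.054] ang 0.703 pos [0.5551 0.0132 0.1   ]
q0.845 t13.47 open 0.0414 g 29.9 Fn -5.50 Ft 0.47 Fz 0.35 M [-0.858  1.058  0.004] ang 0.718 pos [0.5551 0.0132 0.1   ]
q0.860 t13.86 open 0.0415 g 29.9 Fn -5.38 Ft 0.38 Fz 0.69 M [-0.864  1.034  0.03 ] ang 0.733 pos [0.5551 0.0132 0.1   ]
q0.875 t14.25 open 0.0415 g 29.9 Fn -5.55 Ft 0.26 Fz 0.77 M [-0.867  1.054  0.006] ang 0.748 pos [0.555  0.0132 0.1   ]
q0.890 t14.64 open 0.0416 g 29.9 Fn -5.54 Ft 1.02 Fz 0.97 M [-0.889  1.054  0.017] ang 0.763 pos [0.555  0.0132 0.1   ]
q0.905 t15.03 ope
[... 716 characters left out ...]
 open 0.0415 g 29.9 Fn -6.02 Ft 1.40 Fz 1.35 M [-0.955  1.132  0.04 ] ang 0.868 pos [0.555  0.0131 0.1   ]
q1.010 t17.77 open 0.0415 g 29.9 Fn -5.86 Ft 1.30 Fz 1.02 M [-0.969  1.173  0.009] ang 0.883 pos [0.555  0.0131 0.1   ]
q1.025 t18.17 open 0.0419 g 29.9 Fn -5.92 Ft 1.10 Fz 0.90 M [-0.977  1.177  0.012] ang 0.898 pos [0.555  0.0131 0.1   ]
q1.040 t18.56 open 0.0419 g 29.9 Fn -5.76 Ft 1.32 Fz 1.30 M [-0.976  1.184  0.043] ang 0.913 pos [0.555  0.0131 0.1   ]
q1.055 t18.95 open 0.0414 g 29.9 Fn -6.22 Ft 1.40 Fz 1.40 M [-1.002  1.209 -0.05 ] ang 0.928 pos [0.555 0.013 0.1  ]
q1.070 t19.34 open 0.0415 g 30.0 Fn -6.25 Ft 1.68 Fz 1.74 M [-0.987  1.226 -0.214] ang 0.942 pos [0.555 0.013 0.1  ]
```

Run:
```python
from h import *
a=-.127; n=bed((0,0),a,(1,0)); t=bed((0,0),a,(0,1))
xy=np.array([.557,.015])-n*.00105-t*.0018-[.0006,0]
q=float(np.load("q.npy"))
for _ in range(3):
    q+=.006
    robot.move_linear([*xy,.100],velocity=.05,frame=down(a+q))
    F,M,s=st("q%.3f"%q,a+q)
    if abs(M[2])>.29: break
np.save("q.npy",q)
```

```text
q1.076 t19.73 open 0.0416 g 30.0 Fn -6.21 Ft 2.02 Fz 1.55 M [-1.008  1.236 -0.334] ang 0.948 pos [0.5549 0.013  0.1   ]
```

The end stop is felt: 0.33 N m at about 1.07 rad. I let go here, lift and look.

Run:
```python
from h import *
q=float(np.load("q.npy")); a=-.127
robot.gripper_to(.070); st("open",a+q)
p=robot.get_state()["ee_pos"]
robot.move_linear([p[0],p[1],.125],velocity=.06); robot.move_linear([p[0],p[1],.20],velocity=.15); st("up",a+q)
C=cam("wrist"); f=robot.grab_frame("wrist"); g=robot.grab_frame("side")[180:380,200:420]
A=cv2.resize(f[120:320,210:430],None,fx=1.8,fy=1.8); B=cv2.resize(g,None,fx=1.8,fy=1.8)
cv2.imwrite("pics/w2.png",np.hstack([A,B])[:,:,::-1])
```

```text
open t20.51 open 0.0701 g 0.0 Fn -0.27 Ft -0.08 Fz -0.27 M [ 0.036 -0.054 -0.027] ang 0.949 pos [0.5552 0.0134 0.1   ]
up t21.87 open 0.0700 g 0.0 Fn 0.04 Ft -0.02 Fz -0.31 M [ 0.055 -0.055  0.016] ang 0.949 pos [0.5546 0.0133 0.1988]
```

View pics/w2.png

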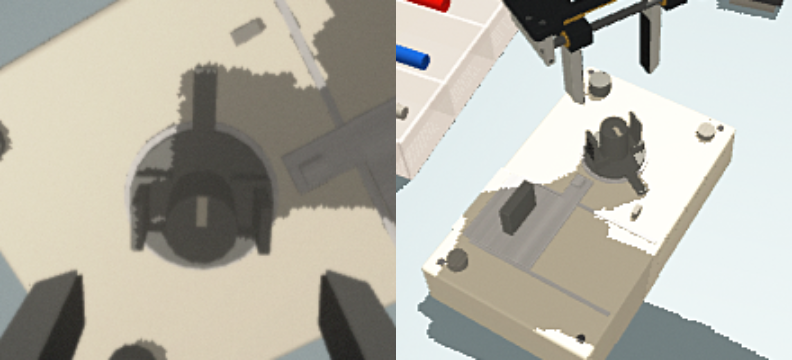

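Both tabs are fully out. Their outer faces in the crop are at x≈131 and 271, 77 px apart against 76 px when locked shut, and they are symmetric about the core at x≈202. The tongue is clear of the cover. Next I move above the fin and look once more.

Run:
```python
from h import *
a=-.127
p=bed((.555,.0134),a,(.040,.117)); print("fin pred",p)
robot.move_ptp([*p,.20],down(a)); robot.pause(.2); robot.gripper_to(.060)
C=cam("wrist"); f=robot.grab_frame("wrist"); cv2.imwrite("pics/w3.png",f[:,:,::-1])
K,R,t=C; q=K@(R@np.array([*p,.105])+t); u,v=(q[:2]/q[2]); print("px pred",u,v)
g=cv2.cvtColor(f,cv2.COLOR_RGB2GRAY); roi=g[int(v)-60:int(v)+60,int(u)-45:int(u)+45]
th,m=cv2.threshold(roi,0,255,cv2.THRESH_BINARY_INV+cv2.THRESH_OTSU)
c=max(cv2.findContours(m,cv2.RETR_EXTERNAL,cv2.CHAIN_APPROX_NONE)[0],key=cv2.contourArea)
x,y,w,h=cv2.boundingRect(c); x+=int(u)-45; y+=int(v)-60; print("otsu",th,"box",x,y,w,h,"rect",cv2.minAreaRect(c))
print("centre at top", ray(C,(x+w/2-.5,y+h/2),.105), "width", np.linalg.norm(ray(C,(x,y+h/2),.105)-ray(C,(x+w,y+h/2),.105)))
st("above")
```

```text
fin pred [0.60949694 0.12439137]
px pred 321.15822694198994 241.97301947065026
otsu 168.0 box 314 189 20 81 rect ((47.5, 48.0), (80.0, 19.0), 90.0)
centre at top [0.61239341 0.13361501 0.105     ] width 0.014509945262410288
above t23.91 open 0.0604 g 0.0 Fn -0.04 Ft 0.07 Fz -0.05 M [ 0.005  0.009 -0.012] ang -0.127 pos [0.6095 0.1244 0.2   ]
```

View pics/w3.png

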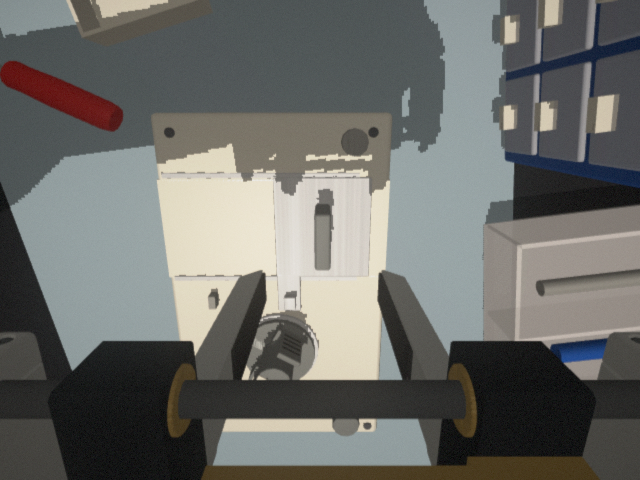

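The fin body spans columns 314–331, so its centre is at about 323, 1.3 mm to +x of the prediction. The rows (about 208–270) match. I descend, grip, and slide it slowly with a force limit.

Run:
```python
from h import *
a=-.127; n=bed((0,0),a,(1,0))
p=np.array([.6095,.1244])+n*.0013
print(robot.move_linear([*p,.13],velocity=.12,threshold=10), robot.move_linear([*p,.091],velocity=.05,threshold=8)); st("down")
robot.gripper_to(.020); st("20"); robot.gripper_to(.0145); st("14.5"); robot.gripper_to(.008); st("grip")
```

```text
False False
down t25.72 open 0.0598 g 0.0 Fn 0.31 Ft 0.04 Fz -0.39 M [-0.016  0.022 -0.022] ang -0.127 pos [0.611  0.1243 0.0914]
20 t26.63 open 0.0202 g 0.0 Fn -0.17 Ft -0.09 Fz 0.17 M [-0.037 -0.013 -0.007] ang -0.127 pos [0.6108 0.1242 0.091 ]
14.5 t27.11 open 0.0144 g 0.0 Fn 0.36 Ft -0.15 Fz -0.13 M [-0.009  0.012 -0.001] ang -0.127 pos [0.6108 0.1242 0.091 ]
grip t27.48 open 0.0118 g 30.0 Fn -5.19 Ft -0.51 Fz 3.82 M [0.015 1.026 0.026] ang -0.127 pos [0.6102 0.1244 0.0909]
```

Run:
```python
from h import *
a=-.127; n=bed((0,0),a,(1,0)); p0=np.array([.6108,.1242])
for d,v,th in [(.030,.04,20),(.054,.04,15),(.068,.008,9)]:
    q=p0-n*d; r=robot.move_linear([*q,.091],velocity=v,threshold=th)
    F,M,s=st("d%.3f %s"%(d,r)); print("travel",(p0-s["ee_pos"][:2])@n)
    if r and d<.06: break
```

```text
d0.030 False t28.52 open 0.0119 g 30.0 Fn -2.39 Ft -0.61 Fz 1.18 M [0.032 0.551 0.031] ang -0.127 pos [0.5809 0.128  0.091 ]
travel 0.030122052275291987
d0.054 False t29.41 open 0.0116 g 30.0 Fn -2.62 Ft -0.60 Fz 0.34 M [-0.053  0.59   0.048] ang -0.127 pos [0.5571 0.1311 0.091 ]
travel 0.05412081286832465
d0.068 True t30.52 open 0.0119 g 30.0 Fn 1.62 Ft 0.72 Fz 5.66 M [ 0.148 -0.195  0.08 ] ang -0.127 pos [0.5505 0.1319 0.0909]
travel 0.06079653300616946
```

Travel is about 60 mm with a rise in force, which fits the end stop. I give it a small nudge to confirm, then release.

Run:
```python
from h import *
a=-.127; n=bed((0,0),a,(1,0)); p0=np.array([.6108,.1242])
for d in (.0614,.0619,.0624):
    robot.move_linear([*(p0-n*d),.091],velocity=.01,threshold=14); F,M,s=st("d%.4f"%d); print("travel",(p0-s["ee_pos"][:2])@n)
    if F[:2]@n>7: break
robot.gripper_to(.045); p=robot.get_state()["ee_pos"]; st("rel")
robot.move_linear([*p[:2],.12],velocity=.06,threshold=10); robot.move_linear([*p[:2],.24],velocity=.15); st("up")
f=robot.grab_frame("wrist"); g=robot.grab_frame("side")[180:380,200:420]
cv2.imwrite("pics/w4.png",np.hstack([cv2.resize(f,(480,360)),cv2.resize(g,(320,291))[:360] if 0 else cv2.copyMakeBorder(cv2.resize(g,(320,291)),0,69,0,0,0)])[:,:,::-1])
```

```text
d0.0614 t30.92 open 0.0119 g 30.0 Fn 6.35 Ft 0.59 Fz -3.33 M [ 0.017 -1.459  0.093] ang -0.127 pos [0.5504 0.1319 0.091 ]
travel 0.060847124936282186
d0.0619 t31.31 open 0.0118 g 30.0 Fn 10.22 Ft 0.69 Fz -6.68 M [ 0.022 -2.203  0.137] ang -0.128 pos [0.5504 0.1319 0.091 ]
travel 0.060915687898339295
rel t32.14 open 0.0452 g 0.0 Fn 0.25 Ft 0.47 Fz -0.18 M [-0.012  0.024  0.025] ang -0.127 pos [0.5494 0.1321 0.091 ]
up t33.87 open 0.0449 g 0.0 Fn 0.10 Ft 0.04 Fz 0.38 M [0.012 0.013 0.002] ang -0.127 pos [0.549 0.132 0.239]
```

View pics/w4.png

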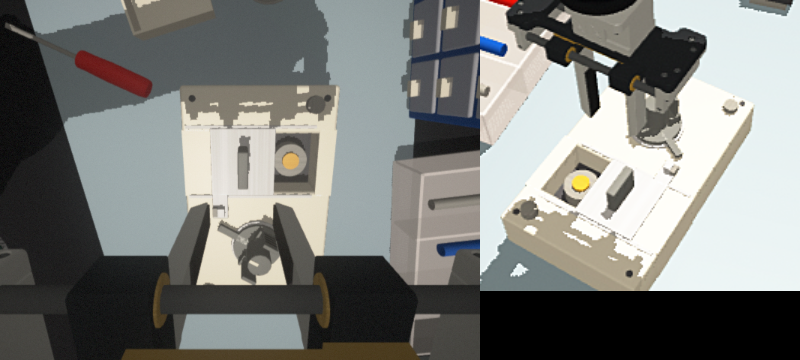

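The cover is fully open: the hook well with its yellow-topped hook shows at (290,160), and the lug at (222,208) is against its stop. The dial stays turned, and the robot is touching nothing.

```bash
python3 -c "
from rig import robot
print(robot.sign_off())"
```

```text
the job is handed in; nothing more can be done
None
```

The job is handed in: the dial was turned to its felt end stop (about 1.07 rad, 0.33 N m) and released with both tabs sprung out, and the cover was slid about 60 mm fully open onto its stop (about 10 N), with no other parts touched.

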